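Gauge the guide tube and hold the tip under the microscope

TASK

Take the collared gauge rod from its stand, push it into the slanting brass guide tube until its collar stops against the mouth, and draw it right out again. Then hold its tip level under the microscope lens, about 9 cm below the glass and centred under it, and finish still holding it there, still and touching nothing. Do not bump the microscope, and leave the other things where they stand.

Things in the scene. Friction and masses are not known exactly. Their poses are not given: they have to be found in the camera images.
- gauge: the gauge rod: square orange handle (16 x 16 mm; x = -88 to -8 mm), dark round collar (32 mm across; x = -8 to 0), steel rod (10 mm across; x = 0 to 110, point tapered, red band near it). Origin on the axis at the collar's front face; +x along the rod to the tip, z up as it lies. About 0.13 kg, balance near x = -25 mm. It starts level in the stand, axis 60 mm above the table.
- gauge_tip (a point): point of the gauge's rod, 110 mm from the collar's front face along the gauge's +x; axes as the gauge
- stand: low black stand, base 200 x 50 x 10 mm, with two grey forks 10 mm thick at x = +70 mm (under the rod, 67 mm high) and x = -80 mm (under the handle's end, 64 mm high); free room beside and under the handle between them. Origin on the table under its centre and under the gauge's collar face; +x the way the gauge's tip points. Fixed.
- fixture: steel plate 150 x 80 x 14 mm with a blue cradle that holds the brass tube; origin under its centre on the table, +x is the horizontal direction in which the bore dips. Fixed to the table.
- tube: brass guide tube 118 mm long, 34 mm across (mouth 42), leaning 30 degrees from level. Origin at the centre of the mouth's rim, 115 mm above the table; +x down along the bore. Bore 15 mm, widening to 23 at the mouth in the first 12 mm; open right through: the gauge is stopped only when its collar face meets the rim (gauge origin at tube origin).
- microscope: stereo microscope, fixed, upright: white foot plate 18 mm thick reaching 100 mm either way in x, 90 mm to +y and 210 mm to -y of the origin; steel pillar at y = -165 mm, 450 mm high; grey and white head carried over the plate. Origin on the table under the lens axis.
- lens (a point): centre of the lens underside of the microscope, facing down; the round lens barrel is 84 mm across, the head above it 100 mm wide; its height (about 240 to 290 mm) differs from start to start
- focus (a point): the point in focus, 90 mm straight below the lens; nothing is there
- bush_a: plain brass guide bush standing on end, 34 mm across, 36 mm high; bystander, origin under its centre
- bush_b: plain brass guide bush standing on end, 34 mm across, 36 mm high; bystander, origin under its centre
- spray_can: blue and yellow spray can, 64 mm across, 218 mm high; bystander, origin under its centre
- orange_box: open orange box 120 x 170 x 45 mm with packets; bystander, origin under its centre
- bit_rack: green block 60 x 100 x 40 mm with sticks standing 35 mm above it; bystander, origin under its centre
- screwdriver: screwdriver lying flat, its length along its own x; bystander, origin under it
- jar: small amber jar, 48 mm across, 60 mm high; bystander, origin under its centre
There are look-alikes about, which are no part of the job. There is more than one size of the stand; the job needs the smaller.

How it is judged:
By the outcome, as a careful person would: the job done as asked, in the order asked, and still so for the second after the job is handed in, while the arm keeps its last pose, push and grip.
It also fails if it takes over 58 s, if anything falls off the work surface, if the arm or the gripper's body presses on something with over 40 N, if the wrist force passes 120 N, or if a joint passes its speed limit or range.

ROBOT

A 7-joint arm with a two-finger parallel gripper is mounted at the origin on the work surface. World frame = base frame: x ahead of the robot, y to its left, z up, the work surface at z = 0. Lengths are in m, angles in degrees, forces in N, time in s.
With the tool pointing down it reaches from about 0.425 to 0.875 m from the base axis. Payload 4.7 kg.
Tool frame: the origin (TCP) lies between the finger pads; the fingertips stand env.finger_overhang ahead of it and the grasp point (between the pads) lies 5 mm behind it (env.finger_overhang is the distance from the TCP to the fingertips, in m); z points along the fingers, y is the line along which they close (so a half turn about z gives the same grasp; the last joint's range is limited). The gripper opens to 87 mm and grips with 3 to 60 N. Pads are 19 mm wide; open, the fingers measure 117 mm over their backs; the gripper's body (75 mm by 190 mm) begins 51 mm behind the grasp point.
Start: joints at [-73.791, 18.392, -4.016, 83.108, 1.295, 78.541, -3.26], TCP at [0.173, 0.627, 0.237] pointing down, gripper open.
Joint ranges: [-163.93, 163.93], [-17.29, 119.83], [-79.2, 71.16], [3.27, 140.29], [-89.18, 269.18], [5.43, 117.66], [-154.24, 154.24]. Speed limits (degrees/s): [147.25, 147.25, 180, 180, 180, 180, 180].

INTERFACE

Orientations are given as [roll, pitch, yaw] about the fixed x, y, z axes, in that order (R = Rz(yaw) Ry(pitch) Rx(roll)).
In Python, from cell import telemetry, eyes, env, models gives the robot as it stands. The module is installed in compiled form; this text tells all that it offers.
- The arm moves only by the tool drive_tool, never from a script. Its arguments are lists of equal length, an entry for each row: "angular": the turn, a rotation vector about the tool's x, y, z in rad, a list of three; "delta_pos": the shift along the tool's x, y, z in cm, a list of three; "gripper": the finger opening in cm, from 0 to 8.7. A call has 1 to 20 rows; each row shifts and turns the commanded pose from where the row before left it, along the tool's axes as they then stand; what a row does not reach is not made up. A row lasts 1/10 s, in which the tool goes at most 50 mm and 8.59 degrees, less where a joint would pass 70% of its speed; a pose out of reach is approached as far as the arm can. A call with a gripper value outside its range is refused whole. The fingers move at their own pace and stop on an object; "squeeze" is the grip in N (left out, the last holds). Time passes only in rows, so rows that do not move let the fingers close. It gives the time, the measured TCP pose, the force, the opening and the grip force at its end, in the units of the state.
- telemetry.get_obs(): the state, without advancing time (a new reading comes with each control period).
- eyes.read_camera(name): name is "scene" or "top"; returns a dict with "pixels" (400x640x3 uint8, red, green, blue), "mtx" (3x3 intrinsics, pixels), "D" ([k1, k2, p1, p2, k3] as OpenCV has them; the pictures are not rectified), "origin" and "orientation" of the camera in the world. Camera axes: x right, y down, z forward; pixel columns grow to the right and rows downward; lengths in m; the calibration is good to about 2 mm. A picture is of the moment at which its call begins. There is no depth.
- env.sign_off(): hands the job in; it is judged then, once.
Trained networks look in a picture, given as the dict that the camera call returned (one of the last four; its "shot" number tells which), for a name from the list of things; names that differ only in an ending like _2 or _b are one class to them, and where a whole thing is asked for, a point or a joint stands for the part that bears it (a point fixed in the world has none). Each returns a list of dicts, best first, with "p" (0 to 1); they miss things now and then, are a little off and sometimes report something else, mostly with a low value. They report only what shows in the picture. A call takes as long as a camera call. They do not tell look-alikes from the thing itself.
- models.search_frame(picture, target): "centre" ([column, row] in pixels, amid what is visible of it).
- models.cut_out(picture, target): "pixels" (400x640 bool, what is visible of it) and "centre" ([column, row] in pixels, amid what is visible of it).
The state is a dict: "time_s": time; "qpos": joint angles; "joint_velocities": joint speeds; "effort": joint torques, N m; "tool_pos": TCP position; "tool_rot": TCP orientation; "force": force on the tool from outside, world axes, zero at the start; "wrist_torque": the same for the moment, N m; "grip_width": finger opening in m; "grasp_force": force on a finger pad.
Only numpy, scipy, OpenCV 4.12 (cv2) and the standard library are available. Lean on these libraries where they do the work, as an engineer would, in place of code of your own. Each camera call takes 0.05 s, during which the arm holds its last target. There are 200 camera calls.

## Working session

There is one attempt and no reset: what is moved stays moved. The work goes in short steps, Python scripts to look and compute and a tool call to move; the robot and the scene stay as the last step left them, time stands still between calls to the robot, and variables do not carry over. Pictures are saved under pics/ and viewed, at most 10 in all, crops included, and the job is handed in when it is done.

Besides the shell and the picture viewer there is one more tool, called after ">>>" as a command line: name --argument value ..., lists and objects as JSON in quotes. drive_tool: Moves the arm, as the interface text tells. Its arguments: {"type":"object","properties":{"angular":{"type":"array","items":{"type":"array","items":{"type":"number"}}},"delta_pos":{"type":"array","items":{"type":"array","items":{"type":"number"}}},"gripper":{"type":"array","items":{"type":"number"}},"squeeze":{"type":"number"}},"required":["angular","delta_pos","gripper"]}

```bash
mkdir -p pics
cat > h.py <<'E'
import numpy as np, cv2
from scipy.spatial.transform import Rotation as R
from cell import telemetry, eyes, env, models
E
python3 - <<'E'
from h import *
print(env.finger_overhang, telemetry.get_obs())
for n in("scene","top"):
    c=eyes.read_camera(n); print(n,c["origin"],c["orientation"],c["mtx"],c["D"])
    cv2.imwrite(f"pics/{n}0.png",c["pixels"][...,::-1])
    for t in ["gauge","stand","fixture","tube","microscope","gauge_tip","lens","spray_can","orange_box","bit_rack","jar","bush_a","screwdriver"]:
        print(t,[(np.round(d["centre"]).tolist(),round(d["p"],2)) for d in models.search_frame(c,t)][:4])
E
```

```text
0.014 {'time_s': 0.0, 'qpos': array([-73.7911276 ,  18.44092421,  -4.01688977,  83.17631097,
         1.29806141,  78.5405617 ,  -3.25963017]), 'joint_velocities': array([-0.02358515,  0.03485982,  0.11006434, -0.01804717,  0.12134093,
       -0.07164135,  0.01138042]), 'effort': array([-3.12460297e-04, -4.91297972e+01, -4.04061517e-01, -3.12534606e+01,
       -6.38783653e-02,  4.35095094e-02,  1.62607830e-04]), 'tool_pos': array([0.17253158, 0.62612656, 0.23542822]), 'tool_rot': array([-1.79887625e+02,  8.36183178e-03,  1.64603187e+02]), 'force': array([ 0.35491011, -1.50930068, -0.76746432]), 'wrist_torque': array([ 0.03685248,  0.00625835, -0.00065954]), 'grasp_force': 0.0, 'grip_width': 0.08697107414199565}
scene [1.66534047 0.25270755 1.05750283] [-1.28979054e+02  3.20331614e-02  9.46921336e+01] [[485.64277904   0.         321.15145888]
 [  0.         485.64277904 194.95536414]
 [  0.           0.           1.        ]] [0.01185916 0.         0.         0.         0.        ]
gauge [([139.0, 124.0], 0.71), ([308.0, 228.0], 0.52)]
stand [([302.0, 237.0], 0.7), ([451.0, 197.0], 0.
[... 609 characters left out ...]
7.24506282 203.12024128]
 [  0.           0.           1.        ]] [-0.01797843  0.          0.          0.          0.        ]
gauge [([323.0, 199.0], 0.77), ([338.0, 148.0], 0.27)]
stand [([178.0, 264.0], 0.97), ([333.0, 201.0], 0.66)]
fixture [([348.0, 236.0], 0.87)]
tube [([347.0, 232.0], 0.53), ([328.0, 196.0], 0.42)]
microscope [([472.0, 206.0], 0.73)]
gauge_tip [([325.0, 198.0], 0.75), ([345.0, 230.0], 0.6)]
lens [([492.0, 198.0], 0.89)]
spray_can [([396.0, 149.0], 0.81)]
orange_box [([337.0, 144.0], 0.95)]
bit_rack [([295.0, 156.0], 0.67)]
jar [([414.0, 154.0], 0.67)]
bush_a [([330.0, 197.0], 0.7), ([381.0, 214.0], 0.65), ([469.0, 203.0], 0.21)]
screwdriver [([243.0, 243.0], 0.48)]
```

Run:
```python
import cv2
a=cv2.imread("pics/scene0.png")[70:320,90:490];b=cv2.imread("pics/top0.png")[110:300,140:540]
cv2.imwrite("pics/a.png",cv2.resize(a,None,fx=2,fy=2,interpolation=3));cv2.imwrite("pics/b.png",cv2.resize(b,None,fx=2,fy=2,interpolation=3))
```

```text
(no output)
```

View pics/a.png

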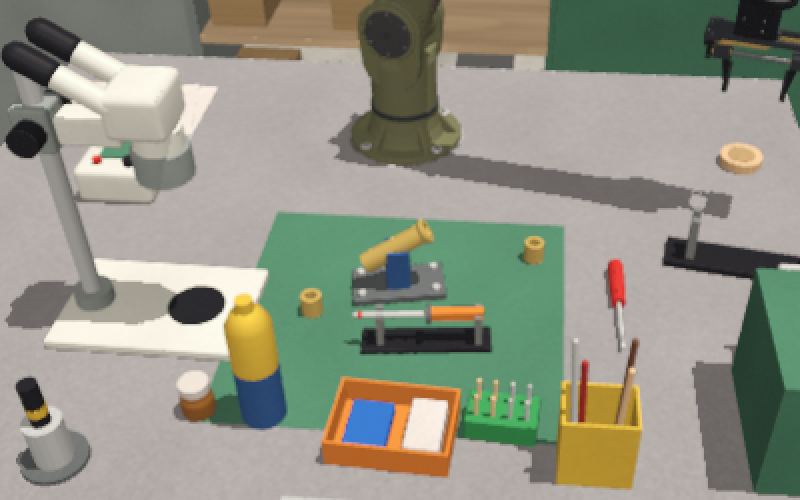

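View pics/b.png

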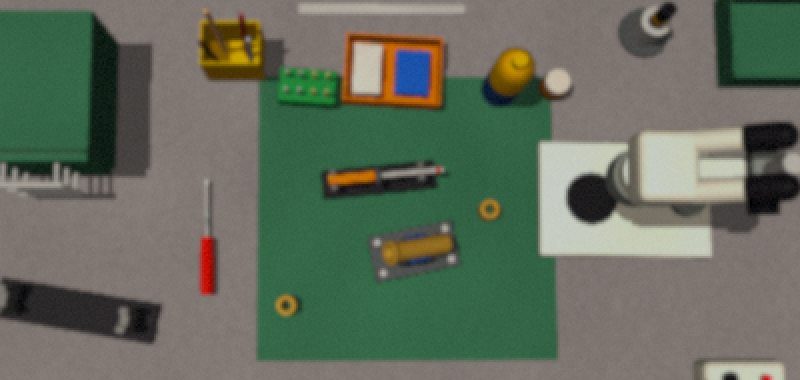

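The gauge stand candidates are the small stand with the gauge at scene (302,237) / top (333,201), and a larger empty stand at scene (451,197) / top (178,264). The small one carries the gauge and is about 190 mm long in the top view, which fits. I'll confirm that in enlarged crops.

Run:
```python
import cv2
a=cv2.imread("pics/scene0.png")[175:250,250:350];b=cv2.imread("pics/top0.png")[180:255,295:395]
cv2.imwrite("pics/a2.png",cv2.resize(a,None,fx=8,fy=8,interpolation=2));cv2.imwrite("pics/b2.png",cv2.resize(b,None,fx=8,fy=8,interpolation=2))
```

```text
(no output)
```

View pics/a2.png

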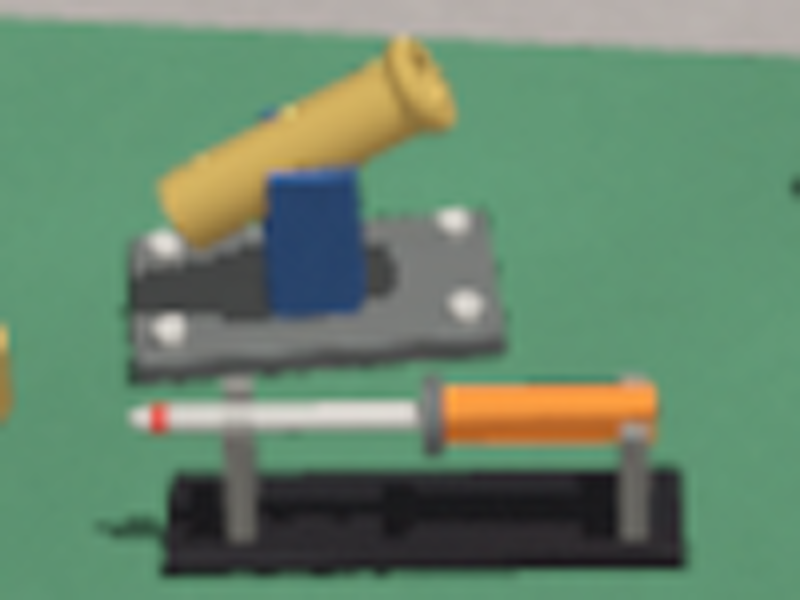

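View pics/b2.png

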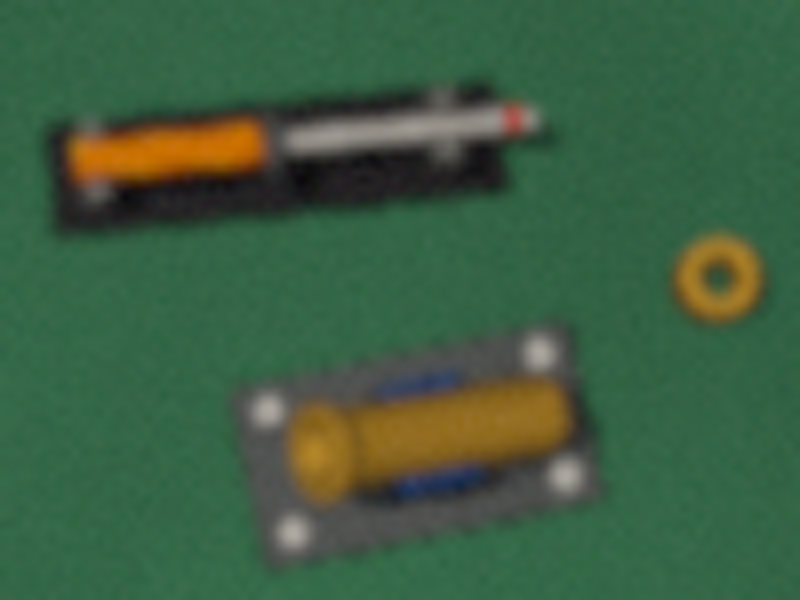

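The crops confirm it: the small stand holds the gauge. The gauge tip is at scene (266,227) and the handle end at scene (332,226). The tube mouth is at scene (303,185) / top (335,236). Next I'll fit the gauge, tube and plate from both views.

```bash
cat >> h.py <<'E'
def proj(c,P):
    Rw=R.from_euler("xyz",c["orientation"],degrees=True).as_matrix()
    P=np.atleast_2d(P); q=(P-c["origin"])@Rw
    return cv2.projectPoints(q.reshape(-1,1,3),np.zeros(3),np.zeros(3),c["mtx"],np.array(c["D"]))[0].reshape(-1,2)
def ray(c,uv):
    Rw=R.from_euler("xyz",c["orientation"],degrees=True).as_matrix()
    n=cv2.undistortPoints(np.array(uv,float).reshape(-1,1,2),c["mtx"],np.array(c["D"])).reshape(2)
    return np.array(c["origin"]),Rw@np.r_[n,1]
def plane(c,uv,z):
    o,d=ray(c,uv); return o+d*(z-o[2])/d[2]
def tri(obs):
    A=np.zeros((3,3));b=np.zeros(3)
    for c,uv in obs:
        o,d=ray(c,uv);d=d/np.linalg.norm(d);M=np.eye(3)-np.outer(d,d);A+=M;b+=M@o
    p=np.linalg.solve(A,b); return p,[np.round(proj(c,p)[0]-uv,2).tolist() for c,uv in obs]
S=8
def fill(shape,off,polys):
    m=np.zeros((shape[0]*S,shape[1]*S),np.uint8)
    for p in polys:
        h=cv2.convexHull((((p-off+.5)*S)).astype(np.float32)); cv2.fillConvexPoly(m,np.round(h*16).astype(np.int32),255,shift=4)
    return cv2.resize(m,(shape[1],shape[0]),interpolation=cv2.INTER_AREA)/255.
t=np.linspace(0,2*np.pi,40)
def cyl(x0,x1,r0,r1):
    return np.vstack([np.c_[np.full(40,x),r*np.cos(t),r*np.sin(t)] for x,r in((x0,r0),(x1,r1))])
E
cat > fit.py <<'E'
from h import *
from scipy.optimize import minimize
cs={n:eyes.read_camera(n) for n in("scene","top")}
import pickle; pickle.dump(cs,open("cs0.pkl","wb"))
# picks in 8x crops
g={"scene":(250,175),"top":(295,180)}
def pk(n,u,v): o=g[n]; return cs[n],np.array([o[0]+(u+.5)/8-.5,o[1]+(v+.5)/8-.5])
for nm,a,b in (("hend",(657,412),(70,163)),("collar",(425,414),(283,140)),("tip",(128,416),(543,118)),("mouth",(428,83),(314,455)),
  ("s1",(455,219),(268,410)),("s2",(467,304),(293,532)),("s3",(165,244),(540,352)),("s4",(170,328),(567,476))):
    p,e=tri([pk("scene",*a),pk("top",*b)]); print(nm,np.round(p,4),e)
def sil(kind,par):
    x,y,z,yaw=par
    Rm=R.from_euler("xyz",[0,30 if kind=="tube" else 0,yaw],degrees=True).as_matrix()
    if kind=="tube": parts=[cyl(0,.012,.021,.021),cyl(.012,.118,.017,.017)]
    else: parts=[np.array([[a,b,c] for a in(-.088,-.008) for b in(-.008,.008) for c in(-.008,.008)])]
    return [q@Rm.T+[x,y,z] for q in parts]
def mask(c,kind):
    h=cv2.cvtColor(c["pixels"],cv2.COLOR_RGB2HSV).astype(int); H,Sa,V=h[...,0],h[...,1],h[...,2]
    if kind=="tube": return (H>14)&(H<32)&(Sa>100)&(V>50)
    return (H>5)&(H<18)&(Sa>180)&(V>130)
def fit(kind,p0,win):
    data=[]
    for n,c in cs.items():
        u0,v0,u1,v1=win[n]; m=mask(c,kind)[v0:v1,u0:u1].astype(float)
        hh=cv2.cvtColor(c["pixels"],cv2.COLOR_RGB2HSV)[v0:v1,u0:u1].astype(int)
        w=~((hh[...,0]>100)&(hh[...,0]<125)&(hh[...,1]>120)) if kind=="tube" else np.ones(m.shape,bool)
        data.append((c,m,w,np.array([u0,v0]))); print(kind,n,m.sum())
    f=lambda q:sum((((fill(m.shape,o,[proj(c,P) for P in sil(kind,q)])-m)**2)*w).sum() for c,m,w,o in data)
    sc=np.array([.005,.005,.005,4]); p0=np.array(p0)
    r=minimize(lambda s:f(p0+s*sc),np.zeros(4),method="Nelder-Mead",options=dict(initial_simplex=np.vstack([np.zeros(4),np.eye(4)]),maxiter=400))
    print(kind,np.round(p0+r.x*sc,4),f(p0),r.fun); return p0+r.x*sc
a,_=tri([pk("scene",425,414),pk("top",283,140)]);b,_=tri([pk("scene",128,416),pk("top",543,118)]);d=b-a
fit("gauge",[*a[:2],a[2],np.degrees(np.arctan2(d[1],d[0]))],{"scene":(295,215,345,235),"top":(298,190,332,208)})
s1,_=tri([pk("scene",455,219),pk("top",268,410)]);s3,_=tri([pk("scene",165,244),pk("top",540,352)]);d=s3-s1
m,_=tri([pk("scene",428,83),pk("top",314,455)])
fit("tube",[*m,np.degrees(np.arctan2(d[1],d[0]))],{"scene":(265,174,312,210),"top":(326,224,372,248)})
for n,win in (("scene",(160,200,210,245)),("top",(420,190,455,225))):
    c=cs[n];u0,v0,u1,v1=win;gr=c["pixels"][v0:v1,u0:u1].max(2)<60
    k,l,s,ce=cv2.connectedComponentsWithStats(gr.astype(np.uint8)); i=1+s[1:,4].argmax()
    print(n,"disc",s[i],ce[i]+[u0,v0],plane(c,ce[i]+[u0,v0],.018))
top=cs["top"]
for u,v in((540,142),(540,256),(712,256)): print("plate",plane(top,(140+u/2-.25,110+v/2-.25),.018))
im=cs["scene"]["pixels"][75:175,85:205,::-1]
cv2.imwrite("pics/m.png",cv2.resize(im,None,fx=6,fy=6,interpolation=2))
E
python3 fit.py
```

```text
hend [0.5845 0.1977 0.0612] [[0.76, 0.01], [0.67, -0.04]]
collar [0.5941 0.1089 0.0624] [[0.19, 0.01], [0.17, -0.02]]
tip [ 0.6037 -0.0023  0.0618] [[0.31, 0.02], [0.27, -0.04]]
mouth [0.4574 0.0975 0.1138] [[0.62, 0.02], [0.6, -0.06]]
s1 [0.4796 0.112  0.063 ] [[1.38, 0.04], [1.3, -0.12]]
s2 [ 0.4312  0.1043 -0.0243] [[-0.47, -0.02], [-0.45, 0.04]]
s3 [ 0.504  -0.0021  0.0626] [[1.07, 0.06], [1.0, -0.13]]
s4 [ 0.4558 -0.018  -0.025 ] [[-0.24, -0.01], [-0.23, 0.03]]
gauge scene 138.0
gauge top 116.0
gauge [ 5.94700e-01  1.08700e-01  5.99000e-02 -8.47334e+01] 72.28095347943099 66.31667820069205
tube scene 344.0
tube top 357.0
tube [  0.458    0.0984   0.1174 -78.5057] 91.71220299884659 69.84247597078047
scene disc [ 15  14  27  18 380] [187.72105263 222.35      ] [ 0.5574411  -0.26440722  0.018     ]
top disc [  4   4  31  27 460] [436.48043478 208.39130435] [ 0.56010152 -0.26422655  0.018     ]
plate [ 0.65786497 -0.17295305  0.018     ]
plate [ 0.45784239 -0.16802243  0.018     ]
plate [ 0.45721977 -0.46828954  0.018     ]
```

View pics/m.png

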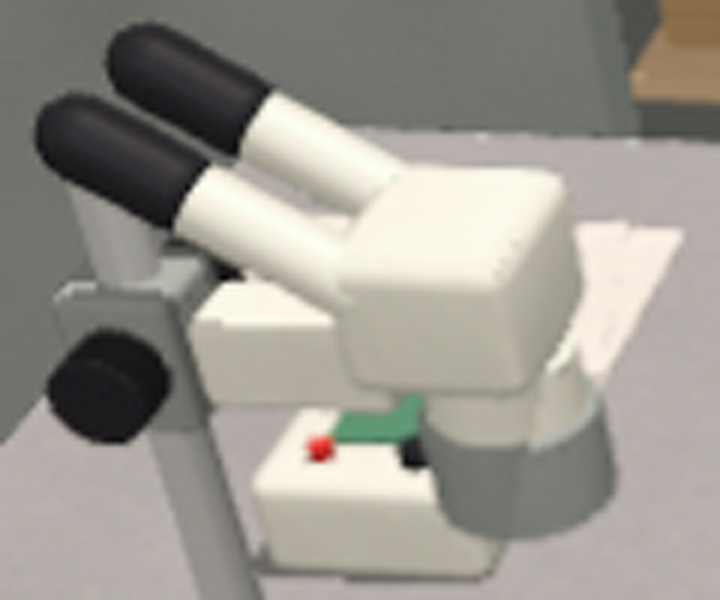

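The lens barrel's lower rim bottoms at scene (173,164.6), with its right edge at about (187,152). My screw pairing was crossed between the views, so I'll redo that and solve for the lens height.

Run:
```python
from h import *
import pickle; cs=pickle.load(open("cs0.pkl","rb"))
g={"scene":(250,175),"top":(295,180)}
def pk(n,u,v): o=g[n]; return cs[n],np.array([o[0]+(u+.5)/8-.5,o[1]+(v+.5)/8-.5])
P=[]
for a,b in (((455,219),(293,532)),((467,304),(268,410)),((165,244),(567,476)),((170,328),(540,352))):
    p,e=tri([pk("scene",*a),pk("top",*b)]); P.append(p); print(np.round(p,4),e)
P=np.array(P); c=P.mean(0); d=(P[2]+P[3]-P[0]-P[1]); print("fixture",c,np.degrees(np.arctan2(d[1],d[0])))
for z in(.24,.25,.26,.27,.28,.29):
    q=proj(cs["scene"],np.c_[.559+.042*np.cos(t),-.2643+.042*np.sin(t),np.full(40,z)]); print(z,q.min(0),q.max(0),q[q[:,1].argmax()])
# masks compare for tube
c=cs["top"]; print([ (n,[(np.round(x["centre"],1),x["p"],x["pixels"].sum()) for x in models.cut_out(eyes.read_camera(n),"tube")][:2]) for n in cs])
for par in([.458,.0984,.1174,-78.5],[.458,.0984,.115,-78.5]):
  x,y,z,yaw=par; Rm=R.from_euler("xyz",[0,30,yaw],degrees=True).as_matrix()
  im=[]
  for n,(u0,v0) in g.items():
    s=cv2.resize(cs[n]["pixels"][v0:v0+75,u0:u0+100,::-1],None,fx=8,fy=8,interpolation=2)
    for X,r in((0,.021),(.012,.021),(.118,.017),(0,.0115)):
      q=proj(cs[n],np.c_[np.full(40,X),r*np.cos(t),r*np.sin(t)]@Rm.T+[x,y,z]); cv2.polylines(s,[np.int32((q-[u0,v0]+.5)*8)],True,(255,0,255),1)
    Rg=R.from_euler("xyz",[0,0,-84.73],degrees=True).as_matrix()
    q=proj(cs[n],np.array([[-.088,-.008,.008],[-.088,.008,.008],[-.008,.008,.008],[-.008,-.008,.008],[-.088,-.008,.008],[-.088,0,0],[.11,0,0]])@Rg.T+[.5947,.1087,.0599])
    cv2.polylines(s,[np.int32((q-[u0,v0]+.5)*8)],False,(255,0,0),1); im.append(s)
  cv2.imwrite("pics/ov%d.png"%(z*1e4),np.vstack([im[0][:480],im[1][70:]])[::1,:][:1010]) if 0 else cv2.imwrite("pics/ov%d.png"%(z*1e4),cv2.resize(np.hstack([im[0][0:,60:720],im[1][0:,20:680]]),None,fx=.606,fy=.606,interpolation=3))
```

```text
[0.4297 0.103  0.0211] [[0.45, 0.01], [0.43, -0.04]]
[0.4823 0.1135 0.0205] [[0.46, 0.01], [0.43, -0.04]]
[ 0.4537 -0.0154  0.0195] [[0.4, 0.02], [0.38, -0.05]]
[ 0.5072 -0.0043  0.0211] [[0.44, 0.02], [0.4, -0.05]]
fixture [0.4682068  0.04918752 0.02055448] -78.27983593543772
0.24 [159.22693514 157.4274291 ] [189.10611709 174.33896609] [171.95054256 174.33896609]
0.25 [158.48979469 154.6201152 ] [188.51162749 171.47588449] [171.25878454 171.47588449]
0.26 [157.74578732 151.78785742] [187.9116654  168.58618422] [170.56046812 168.58618422]
0.27 [156.99481471 148.93031459] [187.30615338 165.66948455] [169.85549778 165.66948455]
0.28 [156.23677664 146.04713914] [186.69501253 162.72539734] [169.14377607 162.72539734]
0.29 [155.47157088 143.13797696] [186.07816242 159.75352678] [168.42520364 159.75352678]
[('scene', [(array([294.2, 188. ]), 0.93, np.int64(344)), (array([282.6, 283.9]), 0.62, np.int64(2910))]), ('top', [(array([348.8, 231. ]), 0.86, np.int64(336)), (array([244.9, 243.5]), 0.2, np.int64(178))])]
```

View pics/ov1174.png

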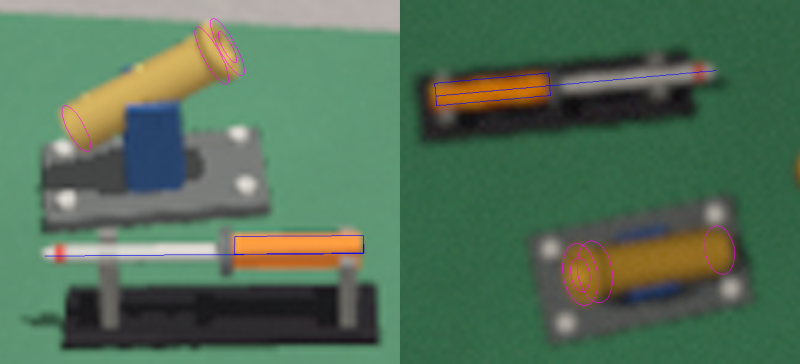

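Working values:
- **Gauge:** origin (0.594, 0.1085, 0.060), yaw −84.7°.
- **Tube:** mouth (0.4575, 0.0975, 0.116), yaw −78.4°.
- **Focus:** (0.559, −0.264, 0.184).

I'll plan the approach from these.

```bash
cat >> h.py <<'E'
def plan(pos,rot,n):
    "rows (angular, delta cm) from the measured pose to pos, R rot"
    o=telemetry.get_obs(); p=np.array(o["tool_pos"]); r=R.from_euler("xyz",o["tool_rot"],degrees=True)
    rv=(r.inv()*rot).as_rotvec(); d=(np.array(pos)-p)/n
    print("dist mm",np.round(np.linalg.norm(d)*n*1e3,1),"world d",np.round(d*n*1e3,1),"rv deg",np.round(np.degrees(rv),2), "per row rv",np.round(rv/n,4).tolist())
    L=[]
    for i in range(n):
        L.append(np.round((r*R.from_rotvec(rv*i/n)).inv().apply(d)*100,2).tolist())
    print(L)
def tool(gdir):
    "tool R with gauge dir = -tool x, tool y horizontal"
    x=-np.array(gdir)/np.linalg.norm(gdir); y=np.cross([0,0,-1],x); y/=np.linalg.norm(y)
    return R.from_matrix(np.c_[x,y,np.cross(x,y)])
def gd(yaw,pit=0): return R.from_euler("xyz",[0,pit,yaw],degrees=True).apply([1,0,0])
E
python3 - <<'E'
from h import *
T=tool(gd(-84.7)); print(T.as_euler("xyz",degrees=True))
plan([.589,.163,.16],T,18)
E
```

```text
[180.    0.   95.3]
dist mm 627.8 world d [ 416.3 -463.7  -76.6] rv deg [ 1.00e-02 -0.00e+00  6.93e+01] per row rv [0.0, -0.0, 0.0672]
[[-2.91, -1.87, 0.43], [-3.03, -1.67, 0.43], [-3.14, -1.46, 0.43], [-3.23, -1.25, 0.43], [-3.31, -1.03, 0.43], [-3.37, -0.8, 0.43], [-3.41, -0.58, 0.43], [-3.44, -0.35, 0.43], [-3.46, -0.11, 0.43], [-3.46, 0.12, 0.43], [-3.44, 0.35, 0.43], [-3.41, 0.58, 0.43], [-3.37, 0.81, 0.43], [-3.3, 1.03, 0.43], [-3.23, 1.25, 0.43], [-3.14, 1.47, 0.43], [-3.03, 1.67, 0.43], [-2.91, 1.87, 0.43]]
```

>>> drive_tool --angular '[[0,0,0.067],[0,0,0.067],[0,0,0.067],[0,0,0.067],[0,0,0.067],[0,0,0.067],[0,0,0.067],[0,0,0.067],[0,0,0.067],[0,0,0.067],[0,0,0.067],[0,0,0.067],[0,0,0.067],[0,0,0.067],[0,0,0.067],[0,0,0.067],[0,0,0.067],[0,0,0.07],[0,0,0],[0,0,0]]' --delta_pos '[[-2.9,-1.9,0.4],[-3.0,-1.7,0.4],[-3.1,-1.5,0.4],[-3.2,-1.2,0.4],[-3.3,-1.0,0.4],[-3.4,-0.8,0.4],[-3.4,-0.6,0.4],[-3.4,-0.3,0.4],[-3.5,-0.1,0.4],[-3.5,0.1,0.4],[-3.4,0.3,0.4],[-3.4,0.6,0.4],[-3.4,0.8,0.4],[-3.3,1.0,0.4],[-3.2,1.2,0.4],[-3.1,1.5,0.4],[-3.0,1.7,0.4],[-2.9,1.9,0.4],[0,0,0],[0,0,0]]' --gripper '[8.7,8.7,8.7,8.7,8.7,8.7,8.7,8.7,8.7,8.7,8.7,8.7,8.7,8.7,8.7,8.7,8.7,6,6,6]' --squeeze 50

```text
time_s: 3.7
tool_pos: [0.5886, 0.1636, 0.1644]
tool_rot: [-180.0, 0.0, 95.2]
force: [-0.6, 0.5, 0.4]
grip_width: 0.0708
grasp_force: 0.0
```

Run:
```python
from h import *
o=telemetry.get_obs();print(o["tool_pos"],o["tool_rot"],o["force"],o["grip_width"])
plan([.589,.163,.056],tool(gd(-84.7)),5)
c=eyes.read_camera("scene"); d=eyes.read_camera("top")
s=[cv2.resize(x["pixels"][a:a+110,b:b+100,::-1],None,fx=4,fy=4,interpolation=2) for x,a,b in((c,145,270),(d,150,280))]
cv2.imwrite("pics/g.png",np.hstack(s))
```

```text
[0.58862437 0.16359368 0.16435473] [-1.79975911e+02  8.42903616e-03  9.52318109e+01] [-0.62730085  0.52562434  0.36158299] 0.07075754453630392
dist mm 108.4 world d [   0.4   -0.6 -108.4] rv deg [-0.02  0.01 -0.07] per row rv [-0.0001, 0.0, -0.0002]
[[-0.01, 0.01, 2.17], [-0.01, 0.01, 2.17], [-0.01, 0.01, 2.17], [-0.01, 0.01, 2.17], [-0.01, 0.01, 2.17]]
```

View pics/g.png

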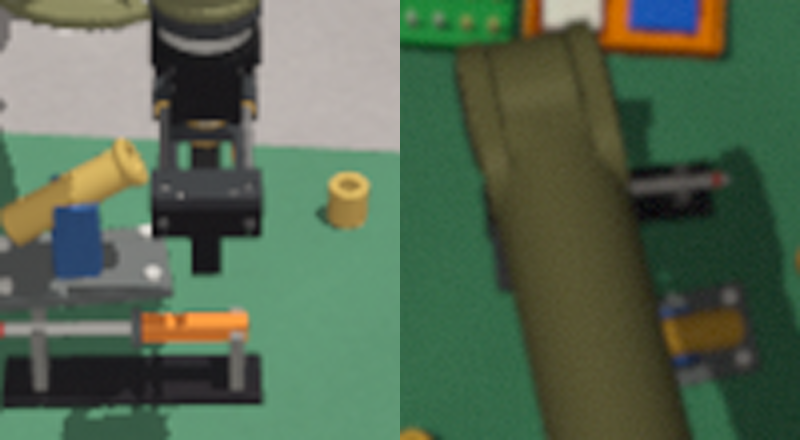

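The finger at scene (321,205) stands over the handle, which spans columns 305–332, and clears the fork at column 329. I'll descend and grip.

>>> drive_tool --angular '[[0,0,0],[0,0,0],[0,0,0],[0,0,0],[0,0,0],[0,0,0],[0,0,0],[0,0,0],[0,0,0],[0,0,0],[0,0,0],[0,0,0],[0,0,0],[0,0,0],[0,0,0],[0,0,0]]' --delta_pos '[[0,0,2.2],[0,0,2.2],[0,0,2.2],[0,0,2.2],[-0.05,0.05,2.1],[0,0,0],[0,0,0],[0,0,0],[0,0,0],[0,0,0],[0,0,0],[0,0,0],[0,0,0],[0,0,0],[0,0,0],[0,0,0]]' --gripper '[6,6,6,6,6,6,2.5,0.8,0.8,0.8,0.8,0.8,0.8,0.8,0.8,0.8]' --squeeze 50

```text
time_s: 5.4
tool_pos: [0.589, 0.164, 0.0557]
tool_rot: [180.0, -0.0, 95.3]
force: [-0.4, -0.1, 2.7]
grip_width: 0.0154
grasp_force: 50.0
```

>>> drive_tool --angular '[[0,0,0],[0,0,0],[0,0,0],[0,0,0],[0,0,0],[0,0,0]]' --delta_pos '[[0,0,-1],[0,0,-3],[0,0,-4],[0,0,-4],[0,0,-3],[0,0,0]]' --gripper '[0.8,0.8,0.8,0.8,0.8,0.8]'

```text
time_s: 6.0
tool_pos: [0.5918, 0.1645, 0.2114]
tool_rot: [179.5, -0.2, 95.3]
force: [0.3, -0.5, 0.0]
grip_width: 0.0153
grasp_force: 50.0
```

Run:
```python
from h import *
o=telemetry.get_obs();print(o["tool_pos"],o["tool_rot"],o["force"],o["grip_width"])
m=np.array([.4575,.0975,.116]); b=gd(-78.4,30); T=tool(b)
# TCP: grasp pt is 5mm behind TCP along tool z; gauge origin->grasp -0.055*b
tcp=lambda adv: m-b*(.055+adv)+T.apply([0,0,.005])
print(b,tcp(.135),tcp(0))
plan(tcp(.135),T,12)
```

```text
[0.59179262 0.16453015 0.21142655] [ 1.79467776e+02 -1.64959364e-01  9.53135508e+01] [ 0.29549073 -0.49176815  0.01689058] 0.0153113949722225
[ 0.17413859 -0.84833705 -0.5       ] [0.42391097 0.26113298 0.20666987] [0.44741968 0.14660748 0.13916987]
dist mm 193.7 world d [-167.9   96.6   -4.8] rv deg [ 2.17 29.83 -6.  ] per row rv [0.0032, 0.0434, -0.0087]
[[0.93, -1.32, 0.03], [0.94, -1.31, 0.07], [0.95, -1.3, 0.12], [0.95, -1.29, 0.17], [0.96, -1.28, 0.21], [0.96, -1.28, 0.26], [0.96, -1.27, 0.3], [0.95, -1.26, 0.35], [0.95, -1.25, 0.39], [0.94, -1.24, 0.44], [0.93, -1.23, 0.48], [0.92, -1.22, 0.53]]
```

>>> drive_tool --angular '[[0.003,0.043,-0.009],[0.003,0.043,-0.009],[0.003,0.043,-0.009],[0.003,0.043,-0.009],[0.003,0.043,-0.009],[0.003,0.043,-0.009],[0.003,0.043,-0.009],[0.003,0.043,-0.009],[0.003,0.043,-0.009],[0.003,0.043,-0.009],[0.003,0.043,-0.009],[0.003,0.045,-0.009],[0,0,0],[0,0,0]]' --delta_pos '[[0.9,-1.3,0.0],[0.9,-1.3,0.1],[0.95,-1.3,0.1],[0.95,-1.3,0.2],[0.95,-1.3,0.2],[0.95,-1.3,0.3],[0.95,-1.3,0.3],[0.95,-1.3,0.35],[0.95,-1.2,0.4],[0.95,-1.2,0.4],[0.95,-1.2,0.5],[0.95,-1.2,0.5],[0,0,0],[0,0,0]]' --gripper '[0.8,0.8,0.8,0.8,0.8,0.8,0.8,0.8,0.8,0.8,0.8,0.8,0.8,0.8]'

```text
time_s: 7.4
tool_pos: [0.4213, 0.2595, 0.201]
tool_rot: [-179.5, -29.6, 101.5]
force: [0.8, -0.5, -0.8]
grip_width: 0.0154
grasp_force: 50.0
```

Run:
```python
from h import *
o=telemetry.get_obs();print(o["tool_pos"],o["tool_rot"],o["force"],o["grip_width"])
m=np.array([.4575,.0975,.116]); b=gd(-78.4,30); T=tool(b)
plan(m-b*.19+T.apply([0,0,.005]),T,1)
r=R.from_euler("xyz",o["tool_rot"],degrees=True); gx=-r.apply([1,0,0]); org=o["tool_pos"]+r.apply([0,0,-.005])+gx*.055
tip=org+gx*.11; print("pred tip",tip, "angle",np.degrees(np.arccos(gx@b)))
for n,(u0,v0) in (("scene",(270,145)),("top",(280,195))):
    c=eyes.read_camera(n); s=cv2.resize(c["pixels"][v0:v0+75,u0:u0+80,::-1],None,fx=8,fy=8,interpolation=2)
    q=proj(c,[org,tip,m,m+b*.118]); print(n,q.tolist())
    for p in q[:]: cv2.drawMarker(s,tuple(np.int32((p-[u0,v0]+.5)*8)),(255,0,255),0,12,1)
    cv2.imwrite(f"pics/i_{n}.png",s)
a=cv2.imread("pics/i_scene.png");b=cv2.imread("pics/i_top.png")
cv2.imwrite("pics/i.png",np.vstack([a[:300],b[:300]]) if 0 else cv2.resize(np.hstack([a,b]),(800,375),interpolation=3))
```

```text
[0.42127    0.25953369 0.20104836] [-179.50177431  -29.64820187  101.48720429] [ 0.77264722 -0.49273266 -0.84067617] 0.015413666295783788
dist mm 6.4 world d [2.6 1.6 5.6] rv deg [-0.44  0.35 -0.1 ] per row rv [-0.0077, 0.0061, -0.0017]
[[0.37, 0.29, -0.44]]
pred tip [0.45036275 0.11659295 0.12377251] angle 0.36515446429901954
scene [[340.1519112375539, 165.3086269704046], [309.85824195652424, 181.42452417329503], [303.67041036993504, 184.44301633521357], [272.51256552203006, 201.26922506323385]]
top [[299.40816939990384, 243.5469051832598], [328.67980256916115, 238.3736060381011], [334.4365581375853, 236.30603488332696], [363.14301159006345, 231.21712098289288]]
```

View pics/i.png

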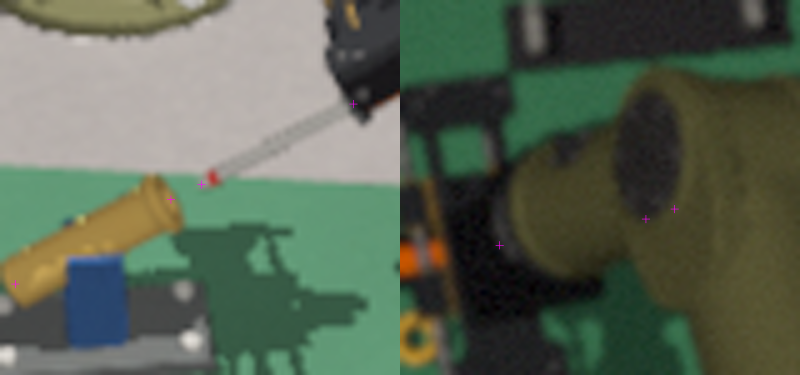

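The scene view shows the tip at about (311,181), in line with the mouth at (304,185); the arm hides the top view. I'll apply the small correction and then advance.

>>> drive_tool --angular '[[-0.008,0.006,-0.002],[0,0,0],[0,0,0],[0,0,0]]' --delta_pos '[[0.37,0.29,-0.44],[0,0,0],[0,0,0],[0,0,0]]' --gripper '[0.8,0.8,0.8,0.8]'

```text
time_s: 7.9
tool_pos: [0.424, 0.2616, 0.2073]
tool_rot: [179.9, -30.1, 101.7]
force: [-0.0, 0.2, -2.4]
grip_width: 0.0152
grasp_force: 50.0
```

```bash
cat > al.py <<'E'
from h import *
o=telemetry.get_obs();print(o["tool_pos"],o["tool_rot"],o["force"],o["grip_width"])
m=np.array([.4575,.0975,.116]); b=gd(-78.4,30); T=tool(b)
r=R.from_euler("xyz",o["tool_rot"],degrees=True); gx=-r.apply([1,0,0]); org=o["tool_pos"]+r.apply([0,0,-.005])+gx*.055
e=org-m; print("along mm",e@b*1e3,"lateral (tool xyz) mm",T.inv().apply(e-(e@b)*b)*1e3,"ang rv deg",np.degrees((r.inv()*T).as_rotvec()))
E
python3 al.py
```

```text
[0.42397493 0.26160237 0.20730873] [179.93776869 -30.06895816 101.67179709] [-0.03909888  0.18615138 -2.39774768] 0.015164292981252265
along mm -135.70054355005533 lateral (tool xyz) mm [ 1.36753814e-14  2.14387134e-01 -2.63572141e-01] ang rv deg [ 0.02629534 -0.0689919   0.06211903]
```

>>> drive_tool --angular '[[0,0,0],[0,0,0],[0,0,0],[0,0,0],[0,0,0],[0,0,0],[0,0,0],[0,0,0]]' --delta_pos '[[-1,0,0],[-1,0,0],[-0.7,0,0],[-0.7,0,0],[-0.7,0,0],[-0.7,0,0],[-0.7,0,0],[0,0,0]]' --gripper '[0.8,0.8,0.8,0.8,0.8,0.8,0.8,0.8]'

```text
time_s: 8.7
tool_pos: [0.4337, 0.2139, 0.1791]
tool_rot: [-180.0, -30.0, 101.6]
force: [0.6, 1.1, -1.9]
grip_width: 0.0156
grasp_force: 50.0
```

```bash
python3 al.py
python3 - <<'E'
from h import *
c=eyes.read_camera("scene"); cv2.imwrite("pics/j.png",cv2.resize(c["pixels"][150:225,260:360,::-1],None,fx=8,fy=8,interpolation=2))
E
```

```text
[0.43366273 0.21393744 0.17908966] [-179.9998407   -30.04854073  101.55363651] [ 0.59165441  1.06599137 -1.92612029] 0.015638979166803985
along mm -79.46981183055664 lateral (tool xyz) mm [ 3.19049074e-15  2.20608087e-02 -1.64447754e-01] ang rv deg [ 0.02303945 -0.04854078 -0.04014207]
```

View pics/j.png

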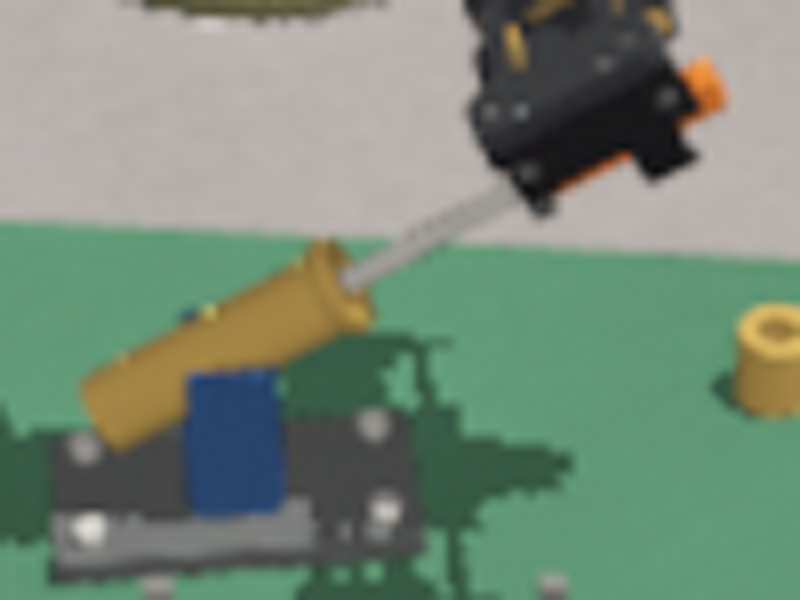

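The rod is in the mouth at scene (303,185) with little force. I'll continue.

>>> drive_tool --angular '[[0,0,0],[0,0,0],[0,0,0],[0,0,0],[0,0,0],[0,0,0],[0,0,0],[0,0,0],[0,0,0]]' --delta_pos '[[-1,0,0],[-1,0,0],[-1,0,0],[-1,0,0],[-1,0,0],[-1,0,0],[-0.7,0,0],[-0.5,0,0],[0,0,0]]' --gripper '[0.8,0.8,0.8,0.8,0.8,0.8,0.8,0.8,0.8]'

```text
time_s: 9.65
tool_pos: [0.4462, 0.1534, 0.1432]
tool_rot: [180.0, -30.1, 101.6]
force: [-0.2, -0.3, -1.4]
grip_width: 0.0155
grasp_force: 50.0
```

```bash
python3 al.py
```

```text
[0.44619057 0.15336231 0.14323605] [179.98263726 -30.06462063 101.59413971] [-0.23786095 -0.30375169 -1.39231562] 0.015454311056899907
along mm -7.971896591693615 lateral (tool xyz) mm [ 1.59449404e-15  1.47598161e-01 -2.73750903e-02] ang rv deg [ 0.02029575 -0.06461986 -0.0050833 ]
```

Now I'll creep to contact and watch the axial force.

>>> drive_tool --angular '[[0,0,0],[0,0,0],[0,0,0],[0,0,0]]' --delta_pos '[[-0.25,0,0],[-0.25,0,0],[-0.2,0,0],[0,0,0]]' --gripper '[0.8,0.8,0.8,0.8]'

```text
time_s: 10.05
tool_pos: [0.4474, 0.1479, 0.1401]
tool_rot: [179.9, -30.1, 101.7]
force: [0.3, 0.4, -0.9]
grip_width: 0.0153
grasp_force: 50.0
```

>>> drive_tool --angular '[[0,0,0],[0,0,0],[0,0,0]]' --delta_pos '[[-0.1,0,0],[-0.1,0,0],[0,0,0]]' --gripper '[0.8,0.8,0.8]'

```text
time_s: 10.35
tool_pos: [0.4476, 0.147, 0.1394]
tool_rot: [179.9, -30.1, 101.7]
force: [-1.0, 1.9, 0.8]
grip_width: 0.0157
grasp_force: 50.0
```

>>> drive_tool --angular '[[0,0,0],[0,0,0],[0,0,0],[0,0,0]]' --delta_pos '[[-0.1,0,0],[-0.1,0,0],[0,0,0],[0,0,0]]' --gripper '[0.8,0.8,0.8,0.8]'

```text
time_s: 10.75
tool_pos: [0.4476, 0.147, 0.1393]
tool_rot: [179.9, -30.3, 101.8]
force: [-0.9, 5.9, 3.0]
grip_width: 0.0155
grasp_force: 50.0
```

>>> drive_tool --angular '[[0,0,0],[0,0,0],[0,0,0],[0,0,0]]' --delta_pos '[[-0.1,0,0],[-0.1,0,0],[0,0,0],[0,0,0]]' --gripper '[0.8,0.8,0.8,0.8]'

```text
time_s: 11.15
tool_pos: [0.4476, 0.1469, 0.1393]
tool_rot: [179.9, -30.5, 101.9]
force: [-3.1, 8.8, 6.1]
grip_width: 0.0153
grasp_force: 50.0
```

```bash
python3 al.py
python3 - <<'E'
from h import *
c=eyes.read_camera("scene"); cv2.imwrite("pics/k.png",cv2.resize(c["pixels"][150:225,260:360,::-1],None,fx=8,fy=8,interpolation=2))
E
```

```text
[0.44762287 0.14694839 0.13926184] [179.92695711 -30.48209191 101.8642357 ] [-3.14598931  8.84500966  6.07049151] 0.015300852239340098
along mm -0.2601200739177594 lateral (tool xyz) mm [5.25890214e-17 4.91502282e-01 5.30098004e-01] ang rv deg [-0.06003743 -0.48223638  0.22797027]
```

View pics/k.png

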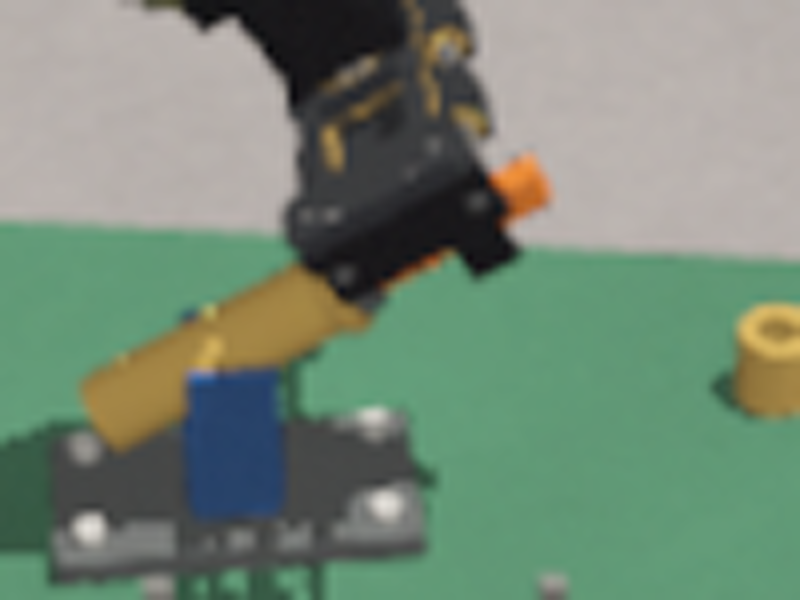

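The collar is seated on the rim at scene (306,187), with about 10 N axial force and no further travel. Now I'll draw it out along the bore.

>>> drive_tool --angular '[[0,0,0],[0,0,0],[0,0,0],[0,0,0],[0,0,0],[0,0,0],[0,0,0],[0,0,0],[0,0,0],[0,0,0],[0,0,0],[0,0,0],[0,0,0],[0,0,0],[0,0,0],[0,0,0],[0,0,0]]' --delta_pos '[[0.3,0,0],[0.3,0,0],[0.6,0,0],[1,0,0],[1,0,0],[1,0,0],[1,0,0],[1,0,0],[1,0,0],[1,0,0],[1,0,0],[1,0,0],[1,0,0],[1,0,0],[1,0,0],[1,0,0],[1,0,0]]' --gripper '[0.8,0.8,0.8,0.8,0.8,0.8,0.8,0.8,0.8,0.8,0.8,0.8,0.8,0.8,0.8,0.8,0.8]'

```text
time_s: 12.9
tool_pos: [0.4216, 0.2725, 0.2137]
tool_rot: [179.9, -30.1, 101.7]
force: [0.3, -1.0, -1.2]
grip_width: 0.0155
grasp_force: 50.0
```

```bash
python3 al.py
python3 - <<'E'
from h import *
# final gauge dir -85 (yaw) from +y side ; tip at focus
F=np.array([.559,-.264,.184]); g=gd(-84); T=tool(g)
tgt=F-g*.165+T.apply([0,0,.005]); print(tgt)
pre=tgt-g*.10; print(pre); plan(pre,T,16)
for n in("scene","top"):
  c=eyes.read_camera(n)
  print([(t,[(np.round(x["centre"]).tolist(),round(x["p"],2)) for x in models.search_frame(c,t)][:2]) for t in ("gauge","gauge_tip","spray_can")])
E
```

```text
[0.42162583 0.27247146 0.21371364] [179.94405783 -30.0814256  101.6649888 ] [ 0.33642479 -0.98601892 -1.20478612] 0.015526878136989991
along mm -148.53164245319147 lateral (tool xyz) mm [ 5.11137965e-15  9.33894908e-02 -2.38707072e-01] ang rv deg [ 0.02340777 -0.08145304  0.0562191 ]
[ 0.5417528  -0.09990389  0.179     ]
[ 5.31299957e-01 -4.51697727e-04  1.79000000e-01]
dist mm 296.2 world d [ 109.7 -272.9  -34.7] rv deg [ -1.43 -30.06   5.52] per row rv [-0.0016, -0.0328, 0.006]
[[-1.67, 0.33, -0.72], [-1.69, 0.34, -0.66], [-1.71, 0.35, -0.61], [-1.73, 0.36, -0.55], [-1.75, 0.37, -0.49], [-1.76, 0.38, -0.43], [-1.77, 0.39, -0.38], [-1.78, 0.41, -0.32], [-1.79, 0.42, -0.26], [-1.79, 0.43, -0.2], [-1.79, 0.44, -0.14], [-1.79, 0.45, -0.08], [-1.79, 0.46, -0.02], [-1.79, 0.47, 0.04], [-1.78, 0.48, 0.1], [-1.78, 0.49, 0.16]]
[('gauge', [([331.0, 172.0], 0.71)]), ('gauge_tip', [([334.0, 172.0], 0.7)]), ('spray_can', [([215.0, 251.0], 0.97)])]
[('gauge', [([276.0, 247.0], 0.43)]), ('gauge_tip', [([467.0, 201.0], 0.66), ([493.0, 196.0], 0.34)]), ('spray_can', [([392.0, 149.0], 0.8), ([328.0, 200.0], 0.72)])]
```

>>> drive_tool --angular '[[-0.003,-0.066,0.012],[-0.003,-0.066,0.012],[-0.003,-0.066,0.012],[-0.003,-0.066,0.012],[-0.003,-0.066,0.012],[-0.003,-0.066,0.012],[-0.003,-0.066,0.012],[-0.003,-0.063,0.012],[0,0,0],[0,0,0]]' --delta_pos '[[0,0,0],[0,0,0],[0,0,0],[0,0,0],[0,0,0],[0,0,0],[0,0,0],[0,0,0],[0,0,0],[0,0,0]]' --gripper '[0.8,0.8,0.8,0.8,0.8,0.8,0.8,0.8,0.8,0.8]'

```text
time_s: 14.3
tool_pos: [0.4217, 0.2717, 0.2129]
tool_rot: [-179.9, -0.0, 96.1]
force: [0.2, 0.1, -1.1]
grip_width: 0.0155
grasp_force: 50.0
```

```bash
cat > fin.py <<'E'
from h import *
import sys
F=np.array([.559,-.264,.184]); g=gd(-84); T=tool(g)
plan(F-g*(.165+float(sys.argv[1]))+T.apply([0,0,.005]),T,int(sys.argv[2]))
o=telemetry.get_obs(); print(o["qpos"],o["force"],o["tool_rot"])
E
python3 fin.py .1 10
```

```text
dist mm 295.3 world d [ 109.6 -272.1  -33.9] rv deg [-0.09 -0.02  0.05] per row rv [-0.0002, -0.0, 0.0001]
[[-2.82, 0.8, 0.34], [-2.82, 0.8, 0.34], [-2.82, 0.8, 0.34], [-2.82, 0.8, 0.34], [-2.82, 0.8, 0.34], [-2.82, 0.8, 0.34], [-2.82, 0.8, 0.34], [-2.82, 0.8, 0.34], [-2.82, 0.81, 0.34], [-2.82, 0.81, 0.34]]
[-46.15932775   0.96952427  10.52546276 106.00525166  -0.25177156
  73.10874766 -29.50886899] [ 0.16734089  0.06865969 -1.12173058] [-1.79910180e+02 -2.23892165e-02  9.60530528e+01]
```

>>> drive_tool --angular '[[0,0,0],[0,0,0],[0,0,0],[0,0,0],[0,0,0],[0,0,0],[0,0,0],[0,0,0],[0,0,0],[0,0,0],[0,0,0],[0,0,0]]' --delta_pos '[[-2.8,0.8,0.3],[-2.8,0.8,0.3],[-2.8,0.8,0.3],[-2.8,0.8,0.3],[-2.8,0.8,0.3],[-2.8,0.8,0.3],[-2.8,0.8,0.3],[-2.8,0.8,0.4],[-2.8,0.8,0.4],[-2.8,0.8,0.4],[0,0,0],[0,0,0]]' --gripper '[0.8,0.8,0.8,0.8,0.8,0.8,0.8,0.8,0.8,0.8,0.8,0.8]'

```text
time_s: 15.5
tool_pos: [0.5304, 0.0001, 0.1802]
tool_rot: [-179.9, -0.0, 95.8]
force: [-0.4, 1.2, -1.2]
grip_width: 0.0154
grasp_force: 50.0
```

```bash
python3 fin.py 0 10
python3 - <<'E'
from h import *
o=telemetry.get_obs(); r=R.from_euler("xyz",o["tool_rot"],degrees=True); gx=-r.apply([1,0,0]); org=o["tool_pos"]+r.apply([0,0,-.005])+gx*.055
print("FK tip",org+gx*.11)
for n in("scene","top"):
    c=eyes.read_camera(n); h=cv2.cvtColor(c["pixels"],cv2.COLOR_RGB2HSV).astype(int)
    q=proj(c,[org,org+gx*.10,org+gx*.11]); u,v=np.int32(q[1])
    m=((h[...,0]<5)|(h[...,0]>174))&(h[...,1]>130)&(h[...,2]>90); w=np.zeros_like(m); w[v-12:v+12,u-12:u+12]=1
    ys,xs=np.nonzero(m&w); print(n,"pred",np.round(q,1).tolist(),"red",len(xs),xs.mean() if len(xs) else None,ys.mean() if len(xs) else None)
    print(models.search_frame(c,"gauge_tip")[:2],models.search_frame(c,"gauge")[:1])
    cv2.imwrite(f"pics/l_{n}.png",c["pixels"][...,::-1])
E
```

```text
dist mm 100.7 world d [  11.3 -100.    -1.2] rv deg [-0.05 -0.04 -0.18] per row rv [-0.0001, -0.0001, -0.0003]
[[-1.01, 0.01, 0.01], [-1.01, 0.01, 0.01], [-1.01, 0.01, 0.01], [-1.01, 0.01, 0.01], [-1.01, 0.01, 0.01], [-1.01, 0.01, 0.01], [-1.01, 0.01, 0.01], [-1.01, 0.01, 0.01], [-1.01, 0.01, 0.01], [-1.01, 0.01, 0.01]]
[-28.24659164   5.9644012   27.16157166 105.29551364  -2.94331635
  69.47490436   5.6439546 ] [-0.40358506  1.15191811 -1.22365886] [-1.79947031e+02 -4.18518819e-02  9.58196118e+01]
FK tip [ 0.54715177 -0.16401567  0.18508246]
scene pred [[249.3, 179.6], [215.5, 180.0], [212.2, 180.1]] red 3 215.0 180.0
[{'centre': [228.7, 181.7], 'p': 0.48}, {'centre': [139.4, 122.0], 'p': 0.46}] [{'centre': [231.1, 180.9], 'p': 0.53}]
top pred [[383.5, 210.0], [414.9, 206.8], [418.0, 206.5]] red 0 None None
[] [{'centre': [410.3, 208.5], 'p': 0.37}]
```

The red band appears at scene (215,180) exactly as predicted, so the gauge hasn't slipped. I'll move the tip in under the lens.

>>> drive_tool --angular '[[0,0,0],[0,0,0],[0,0,0],[0,0,0],[0,0,0],[0,0,0],[0,0,0],[0,0,0],[0,0,0],[0,0,0],[0,0,-0.003],[0,0,0],[0,0,0],[0,0,0]]' --delta_pos '[[-1,0,0],[-1,0,0],[-1,0,0],[-1,0,0],[-1,0,0],[-1,0,0],[-1,0,0],[-1,0,0],[-1,0,0],[-1,0.1,0],[0,0,0.1],[0,0,0],[0,0,0],[0,0,0]]' --gripper '[0.8,0.8,0.8,0.8,0.8,0.8,0.8,0.8,0.8,0.8,0.8,0.8,0.8,0.8]'

```text
time_s: 17.2
tool_pos: [0.5423, -0.0969, 0.1794]
tool_rot: [-180.0, 0.0, 96.3]
force: [0.0, -0.1, -1.2]
grip_width: 0.0157
grasp_force: 50.0
```

```bash
python3 fin.py 0 1
python3 - <<'E'
from h import *
o=telemetry.get_obs(); r=R.from_euler("xyz",o["tool_rot"],degrees=True); gx=-r.apply([1,0,0]); org=o["tool_pos"]+r.apply([0,0,-.005])+gx*.055
print("FK tip",org+gx*.11,o["joint_velocities"],o["grip_width"])
c=eyes.read_camera("scene"); h=cv2.cvtColor(c["pixels"],cv2.COLOR_RGB2HSV).astype(int)
q=proj(c,[org+gx*.10,org+gx*.11]); u,v=np.int32(q[0])
m=((h[...,0]<6)|(h[...,0]>172))&(h[...,1]>80)&(h[...,2]>60); w=np.zeros_like(m); w[v-12:v+12,u-12:u+12]=1
ys,xs=np.nonzero(m&w); print(q,len(xs),xs.mean(),ys.mean())
# lens barrel bottom edge: column brightness near centre columns
for col in(170,173,176): print(col,c["pixels"][156:172,col].mean(1).astype(int))
E
```

```text
dist mm 3.1 world d [-0.5 -3.  -0.4] rv deg [-0.05  0.    0.27] per row rv [-0.0008, 0.0001, 0.0047]
[[-0.3, -0.09, 0.04]]
[-21.27092878   8.94984846  31.5908917  102.77949417  -4.96672382
  69.69353161  18.00999546] [ 0.01664615 -0.07891107 -1.20391201] [-1.79953712e+02  4.38712167e-03  9.62713585e+01]
FK tip [ 0.56031282 -0.26088468  0.18436707] [ 0.04347801 -0.11966984  0.20267595  0.06538671  0.13103087 -0.07014341
  0.08121406] 0.015678262193386226
[[182.25291266 181.28844963]
 [178.8469143  181.34565486]] 6 181.5 181.0
170 [114 116 118 118 118 118 117 117 121 161 179 180 181 181 180 178]
173 [124 125 124 123 122 121 120 120 131 163 178 179 179 179 178 178]
176 [122 122 122 122 122 121 122 123 155 175 177 176 176 176 179 179]
```

>>> drive_tool --angular '[[0,0,0.004],[0,0,0],[0,0,0],[0,0,0],[0,0,0],[0,0,0]]' --delta_pos '[[-0.3,-0.1,0.1],[0,0,0],[0,0,0],[0,0,0],[0,0,0],[0,0,0]]' --gripper '[0.8,0.8,0.8,0.8,0.8,0.8]'

```text
time_s: 17.85
tool_pos: [0.5416, -0.1007, 0.1784]
tool_rot: [-180.0, 0.0, 96.0]
force: [0.1, -0.2, -1.6]
grip_width: 0.0153
grasp_force: 50.0
```

```bash
python3 fin.py 0 1; python3 -c "
from h import *
print(env.sign_off())"
```

```text
dist mm 1.0 world d [0.1 0.8 0.6] rv deg [-0.04  0.02 -0.02] per row rv [-0.0007, 0.0004, -0.0004]
[[0.07, 0.02, -0.06]]
[-21.03730424   9.00271413  31.77310243 102.85873065  -5.00950328
  69.57384408  18.15339402] [ 0.08023454 -0.22767717 -1.62401234] [-1.79960440e+02  2.22636627e-02  9.59797991e+01]
the job is handed in; nothing more can be done
None
```

The job is handed in at about 18 s: I pushed the gauge in until its collar stopped on the tube mouth, drew it right out, and now hold its tip level and still under the lens, about 1 mm from my estimate of the focus point; no verdict came back.

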